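# Refill the click-stop spice carousel

## Task

Put every spice jar that is out on the worktop away in the spice carousel, one to a bay and standing upright, including any that have toppled over. Its clear hood leaves only the front bay open, so click the turntable round by the six-sided knob on top to bring up an empty bay for each jar. When all are in, click it round until the salt shaker, which is already in it, stands in the open front bay; what was in the carousel stays in it, and everything else on the worktop stays where it is.

Things in the scene. Friction and masses are not known exactly. Their poses are not given: they have to be found in the camera images.
- carousel: Round spice carousel, fixed: wooden base 228 mm wide, 14 mm high; clear drum-shaped hood, 220 mm wide, flat roof with upper side at 142 mm. A 100 degree sector of the hood's wall and roof is cut out, to the centre, towards the carousel's own -x axis (towards the right as the robot sees it, more or less); jars go in there from above. Origin: centre of the base on the worktop; z up.
- turntable (a joint): Angle (rad) of the turntable about the vertical axis through the carousel's origin, anticlockwise from above, any number of turns either way. Click stops at every multiple of pi/3 through 0: a sprung roller pulls it to the nearest stop (within about 0.05 rad) when let go; turning it takes at most 0.35 N m. Jars ride with it.
- knob (a point): Centre of the six-sided wooden knob on the carousel's axis, above the hood: 44 mm across flats, 25 mm tall, from 147 to 172 mm above the worktop, fixed to the turntable. At every click stop one pair of flats faces along the carousel's x axis and the others stand at 60 degrees to it. Pinch it at two flats from above to turn it.
- bay0 (a point): Centre of the floor of bay 0, 68 mm from the axis, 21 mm above the worktop; moves with the turntable. The turntable is a disc with 6 equal bays (bay0 to bay5, anticlockwise from above) parted by radial fins 8 mm thick and 63 mm high, with a wire rail 60 mm high at 101 mm radius. At joint value 0 bay 0 is at the opening.
- bay1 (a point): Centre of the floor of bay 1, likewise.
- bay2 (a point): Centre of the floor of bay 2, likewise.
- bay3 (a point): Centre of the floor of bay 3, likewise.
- bay4 (a point): Centre of the floor of bay 4, likewise.
- bay5 (a point): Centre of the floor of bay 5, likewise.
- front (a point): The place, fixed on the carousel, where the centre of the floor of a bay lies when that bay is at the opening of the hood (68 mm from the axis).
- salt_shaker: Glass salt shaker with a grey domed metal cap, 44 mm in diameter, 90 mm tall; stands in one of the bays from the start. Origin: centre of its base; z up through the cap.
- shelved_1: Spice jar: closed glass cylinder with a dark screw cap, 41 mm in diameter, 105 mm tall (cap: the top 21 mm, about the same diameter), 110 g. Origin: centre of its base; z runs from base to cap. If present, stands in another of the bays from the start. May be absent.
- shelved_2: Spice jar: closed glass cylinder with a dark screw cap, 41 mm in diameter, 105 mm tall (cap: the top 21 mm, about the same diameter), 110 g. Origin: centre of its base; z runs from base to cap. If present, stands in another of the bays from the start. May be absent.
- jar_a: Spice jar: closed glass cylinder with a dark screw cap, 41 mm in diameter, 105 mm tall (cap: the top 21 mm, about the same diameter), 110 g. Origin: centre of its base; z runs from base to cap. Starts standing on the worktop. May be absent.
- jar_b: Spice jar: closed glass cylinder with a dark screw cap, 41 mm in diameter, 105 mm tall (cap: the top 21 mm, about the same diameter), 110 g. Origin: centre of its base; z runs from base to cap. Starts standing on the worktop. May be absent.
- jar_c: Spice jar: closed glass cylinder with a dark screw cap, 45 mm in diameter, 105 mm tall (cap: the top 21 mm, about the same diameter), 110 g. Origin: centre of its base; z runs from base to cap. This one has a green cap. Starts toppled, lying on its side on the worktop. May be absent.
- jar_d: Spice jar: closed glass cylinder with a dark screw cap, 41 mm in diameter, 105 mm tall (cap: the top 21 mm, about the same diameter), 110 g. Origin: centre of its base; z runs from base to cap. Starts toppled, lying on its side on the worktop. May be absent.
- honey_jar: Honey jar, 62 mm in diameter, 99 mm tall, on the worktop: not a spice jar, stays where it is. Origin: centre of its base.
- mug: Two-tone mug, 78 mm in diameter (116 mm with the handle), 101 mm tall, stays where it is. Origin: centre of its base.
- tumbler: Drinking glass, 81 mm in diameter, 93 mm tall, stays where it is. Origin: centre of its base.
- tomato: Tomato, 74 mm across, 69 mm tall, stays where it is. Origin: its underside.
Mind the look-alikes: they are no part of the job. Leave any red or turquoise look-alike of the jar_b alone.

How it is judged:
On the way:
1. every spice jar that was out stands upright in a bay of the carousel (horizontal distance between each of jar_a, jar_b, jar_c, jar_d and knob below 0.088 m and z of jar_a in the frame of carousel between 0.017 and 0.027 m and angle between each of jar_a, jar_b, jar_c, jar_d's own z axis and vertical below 0.12 rad and z of jar_b in the frame of carousel between 0.017 and 0.027 m and z of jar_c in the frame of carousel between 0.017 and 0.027 m and z of jar_d in the frame of carousel between 0.017 and 0.027 m), for 0.2 s.
At the end, for the whole second after the job is handed in: Every spice jar and the salt shaker stand upright (within 7 degrees) on the floor of a carousel bay, at rest, one to a bay, and the turntable rests in a click stop (the bay's centre within 12 mm of the place at the opening) with the salt shaker's bay at the hood's opening (all of step 1 and horizontal distance between each of salt_shaker, shelved_1, shelved_2 and knob below 0.088 m and z of salt_shaker in the frame of carousel between 0.017 and 0.027 m and angle between each of salt_shaker, shelved_1, shelved_2's own z axis and vertical below 0.12 rad and z of shelved_1 in the frame of carousel between 0.017 and 0.027 m and z of shelved_2 in the frame of carousel between 0.017 and 0.027 m and linear speed of each of jar_a, jar_b, jar_c, jar_d, salt_shaker, shelved_1, shelved_2 below 0.03 m/s and ((horizontal distance between salt_shaker and bay0 below 0.025 m and horizontal distance between bay0 and front below 0.012 m) or (horizontal distance between salt_shaker and bay1 below 0.025 m and horizontal distance between bay1 and front below 0.012 m) or (horizontal distance between salt_shaker and bay2 below 0.025 m and horizontal distance between bay2 and front below 0.012 m) or (horizontal distance between salt_shaker and bay3 below 0.025 m and horizontal distance between bay3 and front below 0.012 m) or (horizontal distance between salt_shaker and bay4 below 0.025 m and horizontal distance between bay4 and front below 0.012 m) or (horizontal distance between salt_shaker and bay5 below 0.025 m and horizontal distance between bay5 and front below 0.012 m)) and velocity of joint turntable between -0.05 and 0.05 rad/s); the robot touches nothing.
It fails at once if the honey jar is shoved more than 4 cm away or knocked over (distance of honey_jar from where it was at the start of the episode above 0.04 m or angle between honey_jar's own z axis and vertical above 0.6 rad).
It fails at once if the mug is shoved more than 10 cm away or knocked over (distance of mug from where it was at the start of the episode above 0.1 m or angle between mug's own z axis and vertical above 0.6 rad).
It fails at once if the glass is shoved more than 10 cm away or knocked over (distance of tumbler from where it was at the start of the episode above 0.1 m or angle between tumbler's own z axis and vertical above 0.6 rad).
It fails at once if the tomato is shoved more than 4 cm away or knocked over (distance of tomato from where it was at the start of the episode above 0.04 m or angle between tomato's own z axis and vertical above 0.6 rad).
Of shelved_1, shelved_2 only 1 to 1 are there at a start; the rules pass over those that are not, and their reading is None.
Of jar_a, jar_b, jar_c, jar_d only 3 to 4 are there at a start; the rules pass over those that are not, and their reading is None.
At some moment in a run one of mug, tumbler may be knocked a few centimetres aside while the robot is not near it.
Once in a run the grip may slacken for a moment while it holds something.
It also fails if it takes over 210 s, if anything falls off the work surface, if the arm or the gripper's body presses on something with over 40 N, if the wrist force passes 120 N, or if a joint passes its speed limit or range.

## Robot

A 6-joint arm with a two-finger parallel gripper is mounted at the origin on a cart in front of the work surface, level with it; the furniture and walls round the work are solid. World frame = base frame: x ahead of the robot, y to its left, z up, the work surface at z = 0. Lengths are in m, angles in rad, forces in N, time in s.
With the tool pointing down it reaches from about 0.3 to 0.75 m from the base axis. Payload 8.5 kg.
Tool frame: the origin (TCP) lies where the fingers leave the gripper's body, on its centre line; the fingertips stand 73 mm ahead of it and the grasp point (between the pads) lies 54 mm ahead of it; z points along the fingers, y is the line along which they close (so a half turn about z gives the same grasp; the last joint's range is limited). The gripper opens to 85 mm and grips with 20 to 120 N. Pads are 22 mm wide; open, the fingers measure 114 mm over their backs; the gripper's body (76 mm by 85 mm) begins 54 mm behind the grasp point. The pads swing forward as they close: fully open they stand 13 mm farther back than shut.
Start: joints at [-1.458, 0.381, 1.297, -0, 1.464, -0.215], TCP at [0.177, -0.521, 0.304] pointing down, gripper open.
Joint ranges: [-3.11, 3.11], [-0.89, 2.33], [0.22, 2.48], [-1.42, 4.56], [0.17, 2.85], [-2.88, 2.88]. Speed limits (rad/s): [2.39, 2.39, 3.14, 3.14, 3.14, 3.14].

## Interface

Orientations are given as a unit quaternion [x, y, z, w].
In Python, from bench import env gives the robot as it stands. The module is installed in compiled form; this text tells all that it offers.
- The arm moves only by the shell command python3 -m creep 'ROWS' [FORCE]. ROWS is JSON, a list of rows, each a list of 7 numbers: the shift along the tool's x, y, z as a fraction of full scale, then the turn, a rotation vector about the tool's x, y, z as a fraction of full scale, then the closure, from -1 (fully open) to 1 (shut). In form: [[dx, dy, dz, ax, ay, az, hand], ...]. A call has 1 to 20 rows; each row is the pose to reach, as a shift and turn from the pose commanded when the call began, along the tool's axes at that moment, turning the shorter way round; what a row does not reach only later rows make up. Full scale, the value 1, is 0.2 m for a shift and pi rad for a turn. A row lasts 1/12 s, in which the tool goes at most 41.7 mm and 7.16 degrees, less where a joint would pass 70% of its speed; a pose out of reach is approached as far as the arm can. A call with a number of a shift or a turn outside -1 to 1 is refused whole. A call with a gripper value outside its range is refused whole. The fingers move at their own pace and stop on an object; FORCE is the grip in N (left out, the last holds). Time passes only in rows, so rows that repeat a pose let the fingers close. It gives the time, the measured TCP pose, the force, the opening and the grip force at its end, in the units of the state.
- env.state(): the state, without advancing time (a new reading comes with each control period).
- env.camera(name): name is "side" or "top"; returns a dict with "pixels" (420x560x3 uint8, red, green, blue), "depth" (420x560 float32, m along the optical axis (not along the pixel's ray), 0 where there is no reading), "K" (3x3 intrinsics, pixels), "k1" (the pictures are not rectified: a ray, as slopes to the right and down, at radius r is drawn at 1 + k1 r^2 times it, then the intrinsics apply), "cam_to_world" (4x4, takes a point from camera to world coordinates). Camera axes: x right, y down, z forward; pixel columns grow to the right and rows downward; lengths in m; the calibration is good to about 2 mm. A picture is of the moment at which its call begins.
- env.job_done(): hands the job in; it is judged then, once.
The state is a dict: "time": time; "joints": joint angles; "qvel": joint speeds; "effort": joint torques, N m; "eef_pos": TCP position; "eef_rot": TCP orientation; "wrist_force": force on the tool from outside, world axes, zero at the start; "torque": the same for the moment, N m; "grip_width": finger opening in m; "grip_force": force on a finger pad.
Only numpy, scipy, OpenCV 4.12 (cv2) and the standard library are available. Lean on these libraries where they do the work, as an engineer would, in place of code of your own. Each camera call takes 0.05 s, during which the arm holds its last target. There are 200 camera calls.

## Working session

There is one attempt and no reset: what is moved stays moved. The work goes in short steps, Python scripts to look and compute and a shell command to move; the robot and the scene stay as the last step left them, time stands still between calls to the robot, and variables do not carry over. Pictures are saved under pics/ and viewed, at most 14 in all, crops included, and the job is handed in when it is done.

```bash
mkdir -p pics; cat > h.py <<'E'
import numpy as np, cv2
from bench import env
from scipy.spatial.transform import Rotation as R
def ray(c,u,v):
    K=c['K'];d=np.array([(u-K[0,2])/K[0,0],(v-K[1,2])/K[1,1]]);s=d.copy()
    for _ in range(20): s=d/(1+c['k1']*(s@s))
    T=c['cam_to_world'];return T[:3,3],T[:3,:3]@np.array([s[0],s[1],1])
def onz(c,u,v,z):
    o,d=ray(c,u,v);return o+d*(z-o[2])/d[2]
def cloud(c):
    h,w=c['depth'].shape;K=c['K'];v,u=np.mgrid[:h,:w]
    d=np.stack([(u-K[0,2])/K[0,0],(v-K[1,2])/K[1,1]],-1);s=d.copy()
    for _ in range(15): s=d/(1+c['k1']*(s**2).sum(-1,keepdims=True))
    p=np.concatenate([s,np.ones((h,w,1))],-1)*c['depth'][...,None]
    T=c['cam_to_world'];return p@T[:3,:3].T+T[:3,3]
def save(c,n,crop=None,f=1):
    im=c['pixels'][...,::-1]
    if crop: x0,y0,x1,y1=crop;im=im[y0:y1,x0:x1]
    cv2.imwrite('pics/'+n,cv2.resize(im,None,fx=f,fy=f,interpolation=cv2.INTER_CUBIC))
def rows(pos,yaw=None,Rw=None):
    """shift/turn fractions from current pose to TCP pos; yaw = world angle of tool y axis (tool down)"""
    s=env.state();R0=R.from_quat(s['eef_rot']);d=R0.inv().apply(np.array(pos)-s['eef_pos'])/0.2
    if Rw is None:
        y=np.array([np.cos(yaw),np.sin(yaw),0]);z=np.array([0,0,-1.]);
        c=[R.from_matrix(np.c_[np.cross(k*y,z),k*y,z]) for k in(1,-1)]
    else: c=[Rw]
    out=[(R0.inv()*q).as_rotvec()/np.pi for q in c]
    print('shift',d.round(3),'turn',*[o.round(3) for o in out])
E
python3 - <<'E'
from h import *
s=env.state();print({k:np.round(v,3) for k,v in s.items()})
for n in('top','side'):
    c=env.camera(n);save(c,n+'0.png',f=1.4);print(n,c['K'],c['k1'],c['cam_to_world'].round(3))
E
```

```text
{'time': np.float64(0.0), 'joints': array([-1.458,  0.381,  1.298,  0.   ,  1.464, -0.215]), 'qvel': array([ 0.   ,  0.   ,  0.   , -0.001, -0.   ,  0.001]), 'effort': array([-2.0000e-03, -4.4847e+01, -2.3128e+01, -0.0000e+00,  5.0000e-03,
       -0.0000e+00]), 'eef_pos': array([ 0.177, -0.521,  0.303]), 'eef_rot': array([ 0.987,  0.163,  0.   , -0.001]), 'wrist_force': array([-0.602, -0.503, -0.162]), 'torque': array([ 0.012, -0.032,  0.   ]), 'grip_force': np.float64(0.0), 'grip_width': np.float64(0.085)}
top [[426.20092843   0.         284.38325451]
 [  0.         426.20092843 210.7641159 ]
 [  0.           0.           1.        ]] -0.12765305240343297 [[-0.003 -0.998  0.055  0.401]
 [-1.     0.002 -0.018 -0.027]
 [ 0.018 -0.055 -0.998  1.293]
 [ 0.     0.     0.     1.   ]]
side [[393.05198942   0.         280.24633499]
 [  0.         393.05198942 210.19175963]
 [  0.           0.           1.        ]] -0.11109690774342508 [[ 0.909  0.187 -0.371  0.876]
 [ 0.416 -0.415  0.809 -0.906]
 [-0.002 -0.89  -0.455  0.604]
 [ 0.     0.     0.     1.   ]]
```

View pics/top0.png

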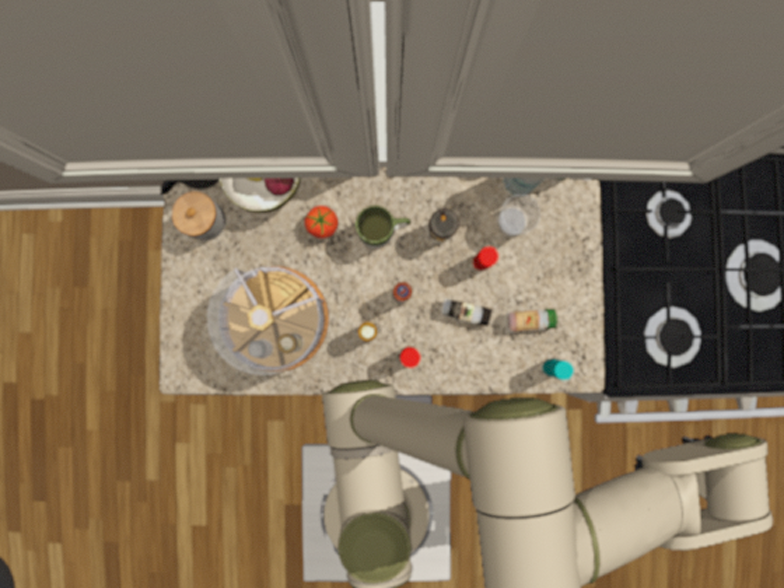

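View pics/side0.png

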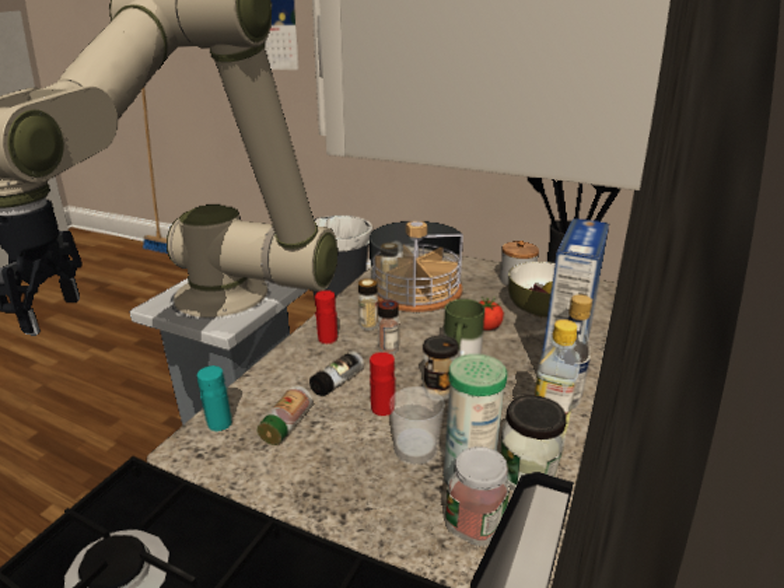

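The top view shows these candidates (display pixels): standing jars with dark caps at (402,292) and (368,331). The lying dark-cap jar is at (466,313) and the lying green-cap jar at (533,319). Look-alikes to avoid are red at (487,258) and (410,357), turquoise at (558,369), and the honey jar at (444,223). The carousel is at (268,318). By the description the four jars are the dark-cap and green-cap ones. I'll check that in a close crop and measure.

```bash
python3 - <<'E'
from h import *
c=env.camera('top');save(c,'crop1.png',(140,180,420,290),2.8)
im=c['pixels'];P=cloud(c)
def m(n,u,v,z): print(n,onz(c,u/1.4,v/1.4,z).round(3), 'depth pt',P[int(v/1.4),int(u/1.4)].round(3))
m('A',402,292,.105);m('B',368,331,.105)
m('knob',260,317,.172)
m('red1',410,357,.1);m('red2',487,258,.1);m('honey',444,223,.099);m('mug',376,225,.1)
m('turq',558,369,.1);m('tom',321,221,.069);m('tumbler',513,220,.09)
m('d cap',486,316,.0205);m('d base',447,307,.0205);m('c cap',552,318,.0225);m('c base',514,321,.0225)
for y in (0.3,0.2,0.0,-.2):
  q=P[(abs(P[...,1]-y)<.02)&(P[...,2]>.25)&(P[...,0]>.3)];print('cab',y,q.min(0).round(3) if len(q) else None)
# heights near jars
for (x0,x1,y0,y1) in [(.2,.42,-.33,.1)]:
  mk=(P[...,0]>x0)&(P[...,0]<x1)&(P[...,1]>y0)&(P[...,1]<y1)&(P[...,2]>.015)&(P[...,2]<.2)
  n,l,st,ce=cv2.connectedComponentsWithStats(mk.astype(np.uint8))
  for i in range(1,n):
    if st[i,4]>30:
      q=P[l==i];t=q[q[:,2]>q[:,2].max()-.02];print('comp',ce[i].round(0)*1.4,st[i,4],'top z',q[:,2].max().round(3),'top c',((t.min(0)+t.max(0))/2).round(3),'bb',q.min(0).round(3),q.max(0).round(3))
E
```

```text
A [ 0.473 -0.056  0.105] depth pt [ 0.475 -0.055  0.106]
B [0.396 0.012 0.105] depth pt [0.397 0.014 0.104]
knob [0.423 0.213 0.172] depth pt [0.424 0.215 0.174]
red1 [ 0.344 -0.072  0.1  ] depth pt [ 0.344 -0.069  0.102]
red2 [ 0.542 -0.228  0.1  ] depth pt [ 0.542 -0.225  0.105]
honey [ 0.614 -0.142  0.099] depth pt [ 0.614 -0.141  0.101]
mug [ 0.609 -0.004  0.1  ] depth pt [ 0.628 -0.     0.004]
turq [ 0.317 -0.371  0.1  ] depth pt [ 0.319 -0.368  0.103]
tom [0.623 0.111 0.069] depth pt [0.628 0.113 0.055]
tumbler [ 0.622 -0.285  0.09 ] depth pt [ 0.636 -0.3    0.015]
d cap [ 0.426 -0.238  0.02 ] depth pt [ 0.428 -0.234  0.043]
d base [ 0.446 -0.154  0.02 ] depth pt [ 0.446 -0.151  0.04 ]
c cap [ 0.421 -0.381  0.022] depth pt [ 0.421 -0.374  0.046]
c base [ 0.415 -0.298  0.022] depth pt [ 0.416 -0.291  0.052]
cab 0.3 [0.598 0.28  0.525]
cab 0.2 [0.598 0.18  0.526]
cab 0.0 [ 0.598 -0.02   0.502]
cab -0.2 [ 0.3   -0.22   0.528]
comp [368.2 330.4] 167 top z 0.111 top c [0.397 0.013 0.103] bb [ 0.377 -0.007  0.032] [0.416 0.031 0.111]
comp [477.4 320.6] 67 top z 0.041 top c [ 0.414 -0.212  0.032] bb [ 0.408 -0.244  0.016] [ 0.42  -0.18   0.041]
comp [519.4 324.8] 140 top z 0.052 top c [ 0.407 -0.306  0.042] bb [ 0.395 -0.33   0.016] [ 0.419 -0.283  0.052]
comp [410.2 357. ] 186 top z 0.112 top c [ 0.344 -0.072  0.106] bb [ 0.324 -0.091  0.022] [ 0.365 -0.052  0.112]
comp [348.6 403.2] 1004 top z 0.2 top c [0.247 0.031 0.19 ] bb [ 0.2   -0.041  0.107] [0.303 0.099 0.2  ]
```

View pics/crop1.png

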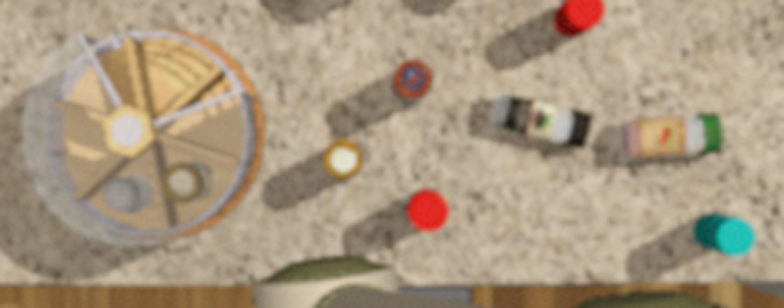

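The crop confirms the four jars: two standing with brownish caps, two lying with black and green caps. The red and turquoise ones are solid-coloured look-alikes. The hood's cut edges run from the knob towards crop pixels (85,38) and (240,92). Next I'll look closer at the carousel.

```bash
python3 - <<'E'
from h import *
c=env.camera('top');save(c,'car.png',(140,180,245,275),6)
def m(n,u,v,z): p=onz(c,140+u/2.8,180+v/2.8,z);d=p-[.423,.214,z];print(n,p.round(3),'r',np.hypot(*d[:2]).round(3),'ang',np.degrees(np.arctan2(d[1],d[0])).round(1))
m('edge1',85,38,.142);m('edge2',240,92,.142)
m('salt',125,193,.11);m('shelf',183,182,.126)
m('fin up',127,42,.084);m('fin tr',222,75,.084);m('fin tl',62,105,.084);m('fin dn',172,222,.084);m('fin br',240,160,.084);m('fin bl',80,198,.084)
E
```

```text
edge1 [0.513 0.263 0.142] r 0.102 ang 28.7
edge2 [0.46  0.111 0.142] r 0.109 ang -70.3
salt [0.361 0.229 0.11 ] r 0.064 ang 166.0
shelf [0.373 0.169 0.126] r 0.068 ang -138.1
fin up [0.514 0.234 0.084] r 0.093 ang 12.5
fin tr [0.48  0.137 0.084] r 0.096 ang -53.6
fin tl [0.45  0.301 0.084] r 0.091 ang 72.8
fin dn [0.331 0.187 0.084] r 0.096 ang -163.6
fin br [0.394 0.118 0.084] r 0.1 ang -106.9
fin bl [0.355 0.281 0.084] r 0.096 ang 135.2
```

View pics/car.png

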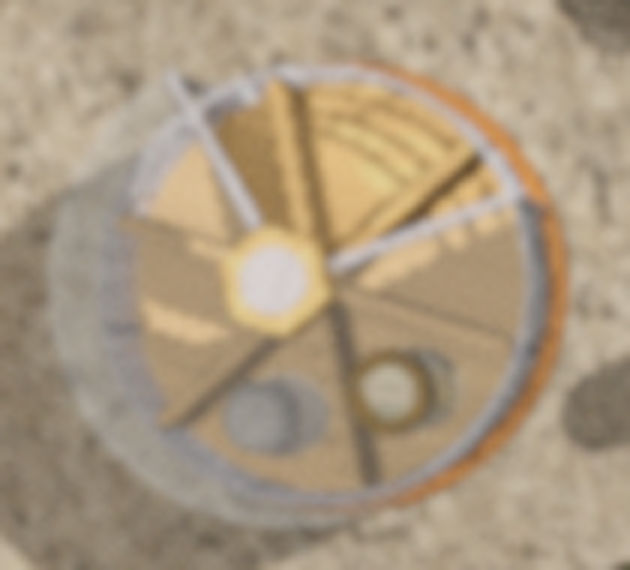

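The hood opening points at about -20° in the world, so the front floor point is at about (0.487, 0.190). The salt shaker (grey dome, display pixel (262,415)) is three stops from the front. The shelved jar (392,390) is one stop beyond it anticlockwise, so bays 0, +1, +2 and -1 are free. First I'll go above the standing jar B.

```bash
python3 - <<'E'
from h import *
rows([.397,.013,.25],np.radians(70))
E
```

```text
shift [ 1.9   -2.172  0.27 ] turn [-0.    -0.    -0.785] [-0.     0.     0.215]
```

```bash
python3 -m creep '[[0.95,-1,0,0,0,0,-1],[0.95,-1,0,0,0,0,-1],[0.95,-1,0,0,0,0,-1],[0.95,-1,0,0,0,0,-1],[0.95,-1,0,0,0,0,-1],[0.95,-1,0,0,0,0,-1],[0.95,-1,0,0,0,0,-1],[0.95,-1,0,0,0,0,-1]]' 40
python3 -m creep '[[0.95,-1,0.2,0,0,-0.785,-1],[0.95,-1,0.2,0,0,-0.785,-1],[0.95,-1,0.2,0,0,-0.785,-1],[0.95,-1,0.2,0,0,-0.785,-1],[0.95,-1,0.2,0,0,-0.785,-1],[0.95,-1,0.2,0,0,-0.785,-1],[0.95,-1,0.2,0,0,-0.785,-1],[0.95,-1,0.2,0,0,-0.785,-1],[0.95,-1,0.2,0,0,-0.785,-1],[0.95,-1,0.2,0,0,-0.785,-1],[0.95,-1,0.2,0,0,-0.785,-1],[0.95,-1,0.2,0,0,-0.785,-1],[0.95,-1,0.2,0,0,-0.785,-1],[0.95,-1,0.2,0,0,-0.785,-1],[0.95,-1,0.2,0,0,-0.785,-1],[0.95,-1,0.2,0,0,-0.785,-1],[0.95,-1,0.2,0,0,-0.785,-1],[0.95,-1,0.2,0,0,-0.785,-1],[0.95,-1,0.2,0,0,-0.785,-1],[0.95,-1,0.2,0,0,-0.785,-1]]'
python3 - <<'E'
from h import *
print(env.state()['joints'].round(2))
rows([.397,.013,.25],np.radians(70))
E
```

```text
time: 0.87
eef_pos: [0.2935, -0.2662, 0.3041]
eef_rot: [0.986, 0.165, 0.0, -0.0]
wrist_force: [-0.0, -1.0, 0.4]
grip_width: 0.085
grip_force: 0.0
time: 2.53
eef_pos: [0.4083, -0.0202, 0.2638]
eef_rot: [0.17, 0.985, -0.0, -0.0]
wrist_force: [0.5, 0.3, 0.6]
grip_width: 0.0854
grip_force: 0.0
[-0.34  0.17  1.73 -0.    1.24 -1.57]
shift [0.109 0.137 0.069] turn [-0.    -0.     0.002] [ 0.    -0.    -0.998]
```

```bash
python3 -m creep '[[0.109,0.137,0.069,0,0,0,-1],[0.109,0.137,0.069,0,0,0,-1],[0.109,0.137,0.3,0,0,0,-1],[0.109,0.137,0.45,0,0,0,-1],[0.109,0.137,0.564,0,0,0,-1],[0.109,0.137,0.564,0,0,0,-1],[0.109,0.137,0.564,0,0,0,-1],[0.109,0.137,0.564,0,0,0,1],[0.109,0.137,0.564,0,0,0,1],[0.109,0.137,0.564,0,0,0,1],[0.109,0.137,0.564,0,0,0,1],[0.109,0.137,0.564,0,0,0,1],[0.109,0.137,0.564,0,0,0,1],[0.109,0.137,0.564,0,0,0,1],[0.109,0.137,0.564,0,0,0,1],[0.109,0.137,0.564,0,0,0,1],[0.109,0.137,0.564,0,0,0,1],[0.109,0.137,0.564,0,0,0,1]]' 40
python3 - <<'E'
from h import *
print(env.state()['joints'].round(2))
rows([.487,.190,.25],np.radians(70))
E
```

```text
time: 4.03
eef_pos: [0.3974, 0.0134, 0.1522]
eef_rot: [0.173, 0.985, -0.0, 0.001]
wrist_force: [-0.1, 1.6, 8.5]
grip_width: 0.0393
grip_force: 39.4
[-0.27  0.33  1.93 -0.    0.88 -1.49]
shift [-0.122  0.983 -0.488] turn [0.    0.001 0.   ] [-0.001  0.    -1.   ]
```

```bash
python3 -m creep '[[0,0,-0.2,0,0,0,1],[0,0,-0.5,0,0,0,1],[0,0,-0.79,0,0,0,1],[0,0,-0.79,0,0,0,1],[-0.03,0.25,-0.79,0,0,0,1],[-0.06,0.45,-0.79,0,0,0,1],[-0.09,0.65,-0.79,0,0,0,1],[-0.11,0.85,-0.79,0,0,0,1],[-0.122,0.983,-0.79,0,0,0,1],[-0.122,0.983,-0.79,0,0,0,1],[-0.122,0.983,-0.65,0,0,0,1],[-0.122,0.983,-0.488,0,0,0,1],[-0.122,0.983,-0.488,0,0,0,1],[-0.122,0.983,-0.488,0,0,0,1]]'
python3 - <<'E'
from h import *
c=env.camera('side');save(c,'s1.png',(210,120,390,250),4.2)
E
```

```text
time: 5.2
eef_pos: [0.4864, 0.1897, 0.2486]
eef_rot: [0.173, 0.985, -0.0, -0.001]
wrist_force: [0.4, -0.4, -0.8]
grip_width: 0.0392
grip_force: 41.8
```

View pics/s1.png

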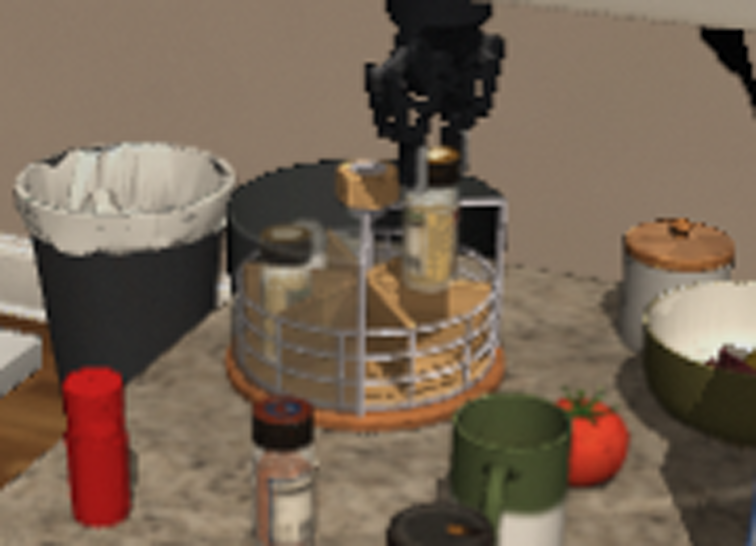

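The side view shows jar B hanging upright over the open bay, between the hood's edges at crop columns 360 and 505. Lowering and releasing.

```bash
python3 -m creep '[[0,0,0.12,0,0,0,1],[0,0,0.24,0,0,0,1],[0,0,0.33,0,0,0,1],[0,0,0.375,0,0,0,1],[0,0,0.375,0,0,0,1],[0,0,0.375,0,0,0,1],[0,0,0.375,0,0,0,1]]'
python3 -m creep '[[0,0,0,0,0,0,0],[0,0,0,0,0,0,-0.3],[0,0,0,0,0,0,-0.3],[0,0,0,0,0,0,-0.3],[0,0,0,0,0,0,-0.3],[0,0,-0.2,0,0,0,-0.3],[0,0,-0.4,0,0,0,-0.3],[0,0,-0.5,0,0,0,-0.3],[0,0,-0.5,0,0,0,-1]]'
python3 - <<'E'
from h import *
c=env.camera('side');save(c,'s2.png',(210,120,390,250),4.2)
rows([.423,.214,.27],np.radians(40))
E
```

```text
time: 5.83
eef_pos: [0.4875, 0.1901, 0.1753]
eef_rot: [0.173, 0.985, 0.0, 0.001]
wrist_force: [-0.1, -1.4, -1.4]
grip_width: 0.0394
grip_force: 41.9
time: 6.58
eef_pos: [0.4879, 0.1903, 0.2784]
eef_rot: [0.173, 0.985, 0.001, 0.004]
wrist_force: [0.2, -0.4, 0.9]
grip_width: 0.0655
grip_force: 0.0
shift [0.343 0.003 0.027] turn [0.001 0.001 0.167] [-0.001  0.001 -0.833]
```

View pics/s2.png

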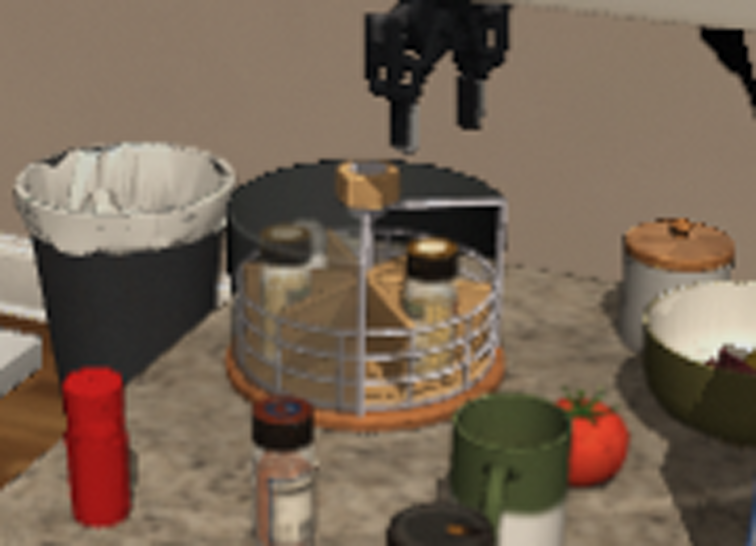

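The jar stands in the bay. Next I'll turn one click anticlockwise (yaw 40° → 100°).

```bash
python3 -m creep '[[0.15,0,0.027,0,0,0.04,-1],[0.343,0.003,0.027,0,0,0.08,-1],[0.343,0.003,0.027,0,0,0.12,-1],[0.343,0.003,0.027,0,0,0.167,-1],[0.343,0.003,0.1,0,0,0.167,-1],[0.343,0.003,0.2,0,0,0.167,-1],[0.343,0.003,0.297,0,0,0.167,-1],[0.343,0.003,0.297,0,0,0.167,-1],[0.343,0.003,0.297,0,0,0.167,-1],[0.343,0.003,0.297,0,0,0.167,1],[0.343,0.003,0.297,0,0,0.167,1],[0.343,0.003,0.297,0,0,0.167,1],[0.343,0.003,0.297,0,0,0.167,1],[0.343,0.003,0.297,0,0,0.167,1],[0.343,0.003,0.297,0,0,0.167,1],[0.343,0.003,0.297,0,0,0.167,1]]' 60
python3 -m creep '[[0,0,0,0,0,-0.03,1],[0,0,0,0,0,-0.06,1],[0,0,0,0,0,-0.09,1],[0,0,0,0,0,-0.12,1],[0,0,0,0,0,-0.15,1],[0,0,0,0,0,-0.18,1],[0,0,0,0,0,-0.21,1],[0,0,0,0,0,-0.24,1],[0,0,0,0,0,-0.27,1],[0,0,0,0,0,-0.3,1],[0,0,0,0,0,-0.333,1],[0,0,0,0,0,-0.333,1],[0,0,0,0,0,-0.333,1]]'
python3 -m creep '[[0,0,0,0,0,0,0],[0,0,0,0,0,0,-1],[0,0,0,0,0,0,-1],[0,0,0,0,0,0,-1],[0,0,0,0,0,0,-1],[0,0,-0.2,0,0,0,-1],[0,0,-0.4,0,0,0,-1],[0,0,-0.4,0,0,0,-1]]'
python3 - <<'E'
from h import *
rows([.473,-.056,.27],np.radians(70))
E
```

```text
time: 7.97
eef_pos: [0.4239, 0.2148, 0.2158]
eef_rot: [0.422, 0.906, 0.002, 0.002]
wrist_force: [5.1, 6.5, 4.4]
grip_width: 0.0429
grip_force: 61.9
time: 9.05
eef_pos: [0.4241, 0.2153, 0.2159]
eef_rot: [-0.087, 0.996, 0.002, 0.003]
wrist_force: [5.6, 9.2, 2.5]
grip_width: 0.0433
grip_force: 60.7
time: 9.72
eef_pos: [0.424, 0.2144, 0.3009]
eef_rot: [-0.087, 0.996, 0.001, 0.006]
wrist_force: [-0.4, -0.6, 0.6]
grip_width: 0.0852
grip_force: 0.0
shift [-0.005 -1.374  0.154] turn [0.001 0.004 0.166] [-0.005  0.001 -0.833]
```

```bash
python3 -m creep '[[0,-0.3,0,0,0,0,-1],[0,-0.5,0,0,0,0,-1],[0,-0.7,0,0,0,0,-1],[0,-0.9,0,0,0,0,-1],[0,-1,0,0,0,0,-1],[0,-1,0,0,0,0,-1]]' 40
python3 -m creep '[[-0.005,-0.2,0,0,0,0.05,-1],[-0.005,-0.374,0.1,0,0,0.09,-1],[-0.005,-0.374,0.154,0,0,0.13,-1],[-0.005,-0.374,0.154,0,0,0.166,-1],[-0.005,-0.374,0.3,0,0,0.166,-1],[-0.005,-0.374,0.45,0,0,0.166,-1],[-0.005,-0.374,0.6,0,0,0.166,-1],[-0.005,-0.374,0.744,0,0,0.166,-1],[-0.005,-0.374,0.744,0,0,0.166,-1],[-0.005,-0.374,0.744,0,0,0.166,-1],[-0.005,-0.374,0.744,0,0,0.166,1],[-0.005,-0.374,0.744,0,0,0.166,1],[-0.005,-0.374,0.744,0,0,0.166,1],[-0.005,-0.374,0.744,0,0,0.166,1],[-0.005,-0.374,0.744,0,0,0.166,1],[-0.005,-0.374,0.744,0,0,0.166,1],[-0.005,-0.374,0.744,0,0,0.166,1],[-0.005,-0.374,0.744,0,0,0.166,1]]' 40
python3 - <<'E'
from h import *
rows([.487,.190,.25],np.radians(70))
c=env.camera('top');P=cloud(c);save(c,'t2.png',(140,120,420,290),2.8)
E
```

```text
time: 10.22
eef_pos: [0.458, 0.0122, 0.2942]
eef_rot: [-0.084, 0.996, -0.001, 0.0]
wrist_force: [-0.4, -0.3, 0.8]
grip_width: 0.0849
grip_force: 0.0
time: 11.72
eef_pos: [0.4716, -0.0565, 0.1468]
eef_rot: [0.173, 0.985, -0.0, 0.001]
wrist_force: [-0.5, 0.8, 6.8]
grip_width: 0.0399
grip_force: 39.4
shift [ 0.346  1.185 -0.517] turn [0.    0.001 0.   ] [-0.001  0.    -1.   ]
```

View pics/t2.png

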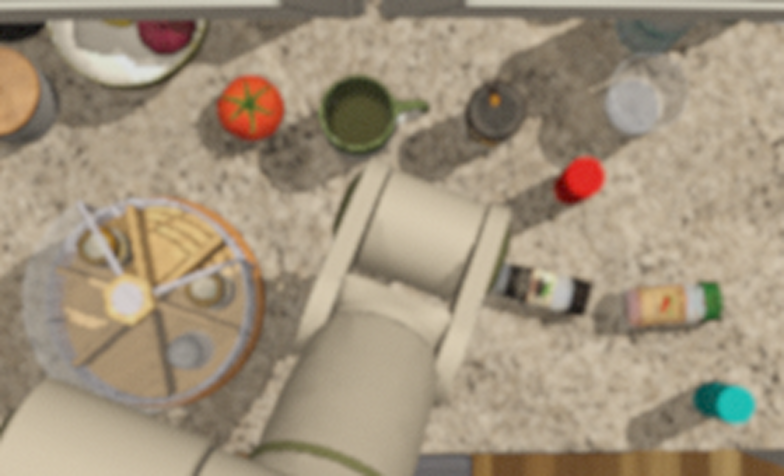

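The front bay is empty (crop pixel (175,240)), jar B has moved round to (100,243), and the salt shaker is at (188,350). Jar A is gripped and goes in next.

```bash
python3 -m creep '[[0,0,-0.2,0,0,0,1],[0,0,-0.5,0,0,0,1],[0,0,-0.82,0,0,0,1],[0,0,-0.82,0,0,0,1],[0.05,0.2,-0.82,0,0,0,1],[0.1,0.4,-0.82,0,0,0,1],[0.15,0.6,-0.82,0,0,0,1],[0.2,0.8,-0.82,0,0,0,1],[0.25,0.95,-0.82,0,0,0,1],[0.25,0.95,-0.82,0,0,0,1]]'
python3 -m creep '[[0.096,0.235,0,0,0,0,1],[0.096,0.235,0,0,0,0,1],[0.096,0.235,0,0,0,0,1],[0.096,0.235,0.15,0,0,0,1],[0.096,0.235,0.303,0,0,0,1],[0.096,0.235,0.303,0,0,0,1],[0.096,0.235,0.303,0,0,0,1]]'
python3 - <<'E'
from h import *
rows([.487,.190,.171],np.radians(70))
E
```

```text
time: 12.6
eef_pos: [0.488, 0.1438, 0.3099]
eef_rot: [0.17, 0.985, 0.001, 0.0]
wrist_force: [0.0, -0.3, -1.6]
grip_width: 0.0395
grip_force: 41.0
time: 13.18
eef_pos: [0.4867, 0.1889, 0.2488]
eef_rot: [0.173, 0.985, -0.001, -0.001]
wrist_force: [-0.6, 0.9, -0.2]
grip_width: 0.0398
grip_force: 41.1
shift [-0.     0.006  0.389] turn [-0.    -0.001  0.   ] [ 0.001 -0.001 -1.   ]
```

```bash
python3 -m creep '[[0,0.006,0.12,0,0,0,1],[0,0.006,0.24,0,0,0,1],[0,0.006,0.34,0,0,0,1],[0,0.006,0.389,0,0,0,1],[0,0.006,0.389,0,0,0,1],[0,0.006,0.389,0,0,0,1],[0,0.006,0.389,0,0,0,0],[0,0.006,0.389,0,0,0,-0.3],[0,0.006,0.389,0,0,0,-0.3],[0,0.006,0.389,0,0,0,-0.3],[0,0.006,0.389,0,0,0,-0.3],[0,0.006,0.2,0,0,0,-0.3],[0,0.006,0,0,0,0,-0.3],[0,0.006,-0.1,0,0,0,-0.3],[0,0.006,-0.1,0,0,0,-1],[0,0.006,-0.1,0,0,0,-1]]'
python3 - <<'E'
from h import *
c=env.camera('side');save(c,'s3.png',(210,120,390,250),4.2)
rows([.424,.2145,.219],np.radians(100))
E
```

```text
time: 14.52
eef_pos: [0.4872, 0.1911, 0.2697]
eef_rot: [0.173, 0.985, 0.0, 0.001]
wrist_force: [-0.3, 0.5, -0.9]
grip_width: 0.0773
grip_force: 0.0
shift [0.335 0.004 0.247] turn [-0.    -0.    -0.166] [-0.     0.     0.834]
```

View pics/s3.png

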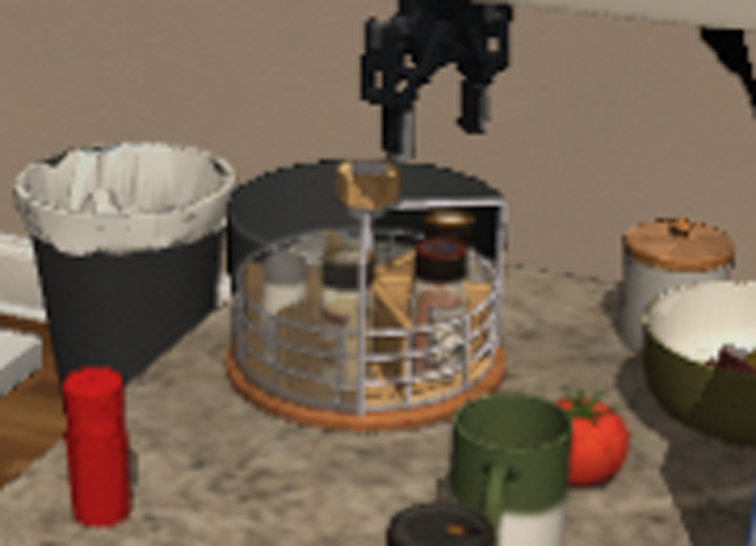

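Jar A stands in the front bay, at crop pixel (440,300), with B behind it and the shelved jar and salt shaker to the left. Now two clicks clockwise.

```bash
python3 -m creep '[[0.17,0.004,0,0,0,-0.04,-1],[0.335,0.004,0,0,0,-0.08,-1],[0.335,0.004,0,0,0,-0.12,-1],[0.335,0.004,0,0,0,-0.166,-1],[0.335,0.004,0.1,0,0,-0.166,-1],[0.335,0.004,0.2,0,0,-0.166,-1],[0.335,0.004,0.247,0,0,-0.166,-1],[0.335,0.004,0.247,0,0,-0.166,-1],[0.335,0.004,0.247,0,0,-0.166,-1],[0.335,0.004,0.247,0,0,-0.166,1],[0.335,0.004,0.247,0,0,-0.166,1],[0.335,0.004,0.247,0,0,-0.166,1],[0.335,0.004,0.247,0,0,-0.166,1],[0.335,0.004,0.247,0,0,-0.166,1],[0.335,0.004,0.247,0,0,-0.166,1],[0.335,0.004,0.247,0,0,-0.166,1]]' 60
python3 -m creep '[[0,0,0,0,0,0.03,1],[0,0,0,0,0,0.06,1],[0,0,0,0,0,0.09,1],[0,0,0,0,0,0.12,1],[0,0,0,0,0,0.15,1],[0,0,0,0,0,0.18,1],[0,0,0,0,0,0.21,1],[0,0,0,0,0,0.24,1],[0,0,0,0,0,0.27,1],[0,0,0,0,0,0.3,1],[0,0,0,0,0,0.333,1],[0,0,0,0,0,0.333,1]]'
python3 -m creep '[[0,0,0,0,0,0.03,1],[0,0,0,0,0,0.06,1],[0,0,0,0,0,0.09,1],[0,0,0,0,0,0.12,1],[0,0,0,0,0,0.15,1],[0,0,0,0,0,0.18,1],[0,0,0,0,0,0.21,1],[0,0,0,0,0,0.24,1],[0,0,0,0,0,0.27,1],[0,0,0,0,0,0.3,1],[0,0,0,0,0,0.333,1],[0,0,0,0,0,0.333,1],[0,0,0,0,0,0.333,0],[0,0,0,0,0,0.333,-1],[0,0,0,0,0,0.333,-1],[0,0,0,0,0,0.333,-1],[0,0,-0.2,0,0,0.333,-1],[0,0,-0.4,0,0,0.333,-1],[0,0,-0.4,0,0,0.333,-1]]'
python3 - <<'E'
from h import *
print(env.state()['joints'].round(2))
c=env.camera('top');im=c['pixels'];save(c,'t3.png',(140,180,420,290),2.8);P=cloud(c)
# lying jars: pixels above worktop in their area
for n,(x0,x1,y0,y1) in dict(d=(.38,.49,-.265,-.135),c=(.37,.47,-.40,-.27)).items():
    m=(P[...,0]>x0)&(P[...,0]<x1)&(P[...,1]>y0)&(P[...,1]<y1)&(P[...,2]>.018)&(P[...,2]<.06)
    q=P[m];r=cv2.minAreaRect((q[:,:2]*1000).astype(np.float32));print(n,m.sum(),np.round(r[0],1),np.round(r[1],1),r[2],q[:,2].max().round(3))
E
```

```text
time: 15.9
eef_pos: [0.4244, 0.2154, 0.2204]
eef_rot: [-0.087, 0.996, 0.001, 0.001]
wrist_force: [-2.1, 5.9, 3.9]
grip_width: 0.0428
grip_force: 61.5
time: 16.9
eef_pos: [0.4243, 0.215, 0.2204]
eef_rot: [0.425, 0.905, 0.001, 0.0]
wrist_force: [-3.0, 3.2, 6.9]
grip_width: 0.0427
grip_force: 61.7
time: 18.48
eef_pos: [0.4261, 0.215, 0.3061]
eef_rot: [0.819, 0.574, 0.006, 0.002]
wrist_force: [0.3, -0.5, -0.1]
grip_width: 0.0854
grip_force: 0.0
[ 0.22  0.25  1.49 -0.    1.39  0.57]
d 472 [ 437.2 -193.7] [105.5  40.6] 77.18279266357422 0.048
c 526 [ 419.3 -335.2] [ 45.5 105. ] 3.277751922607422 0.052
```

View pics/t3.png

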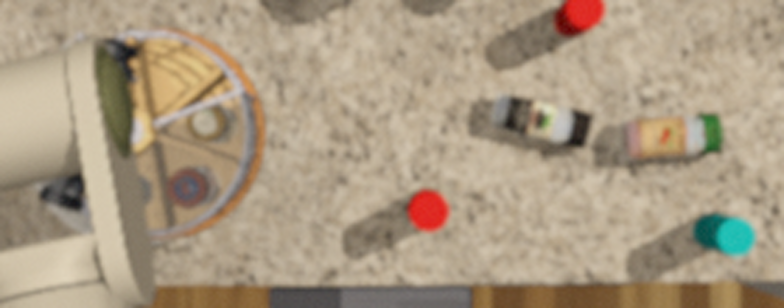

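After two clicks clockwise the front bay is empty, with B at crop pixel (208,125) and A at (188,187). The lying jars fit boxes of 105×41 and 105×45 mm, with both caps towards -y. I'll grasp jar d with the tool leaning 35°, so that a 90° turn stands it up with the tool at 55°.

```bash
cat >> h.py <<'E'
def tilt(psi,th):
    p=np.radians(psi);y=np.array([np.cos(p),np.sin(p),0]);z=np.array([0,0,-1.])
    return R.from_matrix(np.c_[np.cross(y,z),y,z])*R.from_euler('y',th,degrees=True)
def at(G,psi,th,back=0):
    q=tilt(psi,th);t=np.array(G)-(.054+back)*q.as_matrix()[:,2];print(t.round(3),end=' ');rows(t,Rw=q)
E
python3 - <<'E'
from h import *
at([.437,-.194,.025],-12.8,35,.10)
E
```

```text
[ 0.417 -0.28   0.151] shift [-2.343  0.8    0.755] turn [ 0.014  0.193 -0.038]
```

```bash
python3 -m creep '[[-0.2,0.07,0,0,0,0,-1],[-0.4,0.14,0,0,0,0,-1],[-0.6,0.2,0,0,0,0,-1],[-0.8,0.27,0,0,0,0,-1],[-1,0.34,0,0,0,0,-1],[-1,0.34,0,0,0,0,-1]]'
python3 -m creep '[[-0.2,0.07,0,0,0.03,0,-1],[-0.4,0.14,0,0.01,0.06,0,-1],[-0.6,0.2,0,0.01,0.09,0,-1],[-0.8,0.27,0,0.01,0.12,-0.02,-1],[-1,0.34,0,0.01,0.15,-0.03,-1],[-1,0.34,0.2,0.014,0.193,-0.038,-1],[-1,0.34,0.2,0.014,0.193,-0.038,-1],[-1,0.34,0.2,0.014,0.193,-0.038,-1]]'
python3 - <<'E'
from h import *
print(env.state()['joints'].round(2))
at([.437,-.194,.025],-12.8,35,.10)
at([.437,-.194,.025],-12.8,35,0)
E
```

```text
time: 19.03
eef_pos: [0.4202, -0.002, 0.2989]
eef_rot: [0.821, 0.572, -0.001, 0.0]
wrist_force: [0.7, -0.0, -0.7]
grip_width: 0.0855
grip_force: 0.0
time: 19.7
eef_pos: [0.4155, -0.208, 0.2576]
eef_rot: [0.747, 0.593, 0.231, -0.192]
wrist_force: [0.3, -0.6, 0.2]
grip_width: 0.0853
grip_force: 0.0
[-0.91  0.38  1.56  0.46  1.62 -0.75]
[ 0.417 -0.28   0.151] shift [-0.591  0.096  0.235] turn [-0.003  0.    -0.003]
[ 0.43  -0.224  0.069] shift [-0.591  0.101  0.735] turn [-0.003  0.    -0.003]
```

```bash
python3 -m creep '[[-0.2,0.04,0.08,0,0,0,-1],[-0.4,0.08,0.16,0,0,0,-1],[-0.591,0.1,0.235,0,0,0,-1],[-0.591,0.1,0.235,0,0,0,-1],[-0.591,0.1,0.4,0,0,0,-1],[-0.591,0.1,0.55,0,0,0,-1],[-0.591,0.101,0.66,0,0,0,-1],[-0.591,0.101,0.735,0,0,0,-1],[-0.591,0.101,0.735,0,0,0,-1],[-0.591,0.101,0.735,0,0,0,-1]]' 50
python3 -m creep '[[0,0,0,0,0,0,1],[0,0,0,0,0,0,1],[0,0,0,0,0,0,1],[0,0,0,0,0,0,1],[0,0,0,0,0,0,1],[0,0,0,0,0,0,1],[0,0,0,0,0,0,1]]'
python3 - <<'E'
from h import *
print(env.state()['joints'].round(2))
at([.437,-.194,.12],-12.8,35,0)
at([.437,-.194,.12],-12.8,-55,0)
at([.437,-.194,.056],-12.8,-55,0)
E
```

```text
time: 20.53
eef_pos: [0.4325, -0.2239, 0.073]
eef_rot: [0.745, 0.596, 0.231, -0.188]
wrist_force: [1.3, -0.5, -0.0]
grip_width: 0.0855
grip_force: 0.0
time: 21.12
eef_pos: [0.4317, -0.2254, 0.0721]
eef_rot: [0.746, 0.595, 0.232, -0.188]
wrist_force: [-1.3, -2.2, 8.0]
grip_width: 0.0391
grip_force: 49.6
[-0.9   0.68  1.68  0.49  1.23 -0.95]
[ 0.43  -0.224  0.164] shift [ 0.266 -0.011 -0.376] turn [-0.001  0.001 -0.001]
[ 0.447 -0.151  0.151] shift [ 0.537 -0.011 -0.107] turn [-0.002 -0.499  0.   ]
[ 0.447 -0.151  0.087] shift [ 0.355 -0.009  0.156] turn [-0.002 -0.499  0.   ]
```

```bash
python3 -m creep '[[0.13,-0.005,-0.19,0,0,0,1],[0.266,-0.01,-0.376,0,0,0,1],[0.266,-0.011,-0.376,0,-0.03,0,1],[0.3,-0.011,-0.376,0,-0.07,0,1],[0.33,-0.011,-0.36,0,-0.11,0,1],[0.36,-0.011,-0.34,0,-0.15,0,1],[0.39,-0.011,-0.31,0,-0.19,0,1],[0.42,-0.011,-0.28,0,-0.23,0,1],[0.44,-0.011,-0.25,0,-0.27,0,1],[0.46,-0.011,-0.22,0,-0.31,0,1],[0.48,-0.011,-0.2,-0.001,-0.35,0,1],[0.5,-0.011,-0.17,-0.001,-0.39,0,1],[0.51,-0.011,-0.15,-0.001,-0.43,0,1],[0.53,-0.011,-0.13,-0.002,-0.47,0,1],[0.537,-0.011,-0.107,-0.002,-0.499,0,1],[0.537,-0.011,-0.107,-0.002,-0.499,0,1],[0.537,-0.011,-0.107,-0.002,-0.499,0,1],[0.537,-0.011,-0.107,-0.002,-0.499,0,1]]'
python3 - <<'E'
from h import *
print(env.state()['joints'].round(2))
c=env.camera('side');save(c,'s4.png',(150,150,430,340),2.8)
at([.437,-.194,.056],-12.8,-55,0)
E
```

```text
time: 22.62
eef_pos: [0.4468, -0.1508, 0.1504]
eef_rot: [0.693, 0.554, -0.36, 0.288]
wrist_force: [-1.2, -0.4, -1.0]
grip_width: 0.0393
grip_force: 51.0
[-0.25  0.58  1.79 -1.13  1.13  0.69]
[ 0.447 -0.151  0.087] shift [ 0.261 -0.     0.183] turn [ 0.    -0.001 -0.   ]
```

View pics/s4.png

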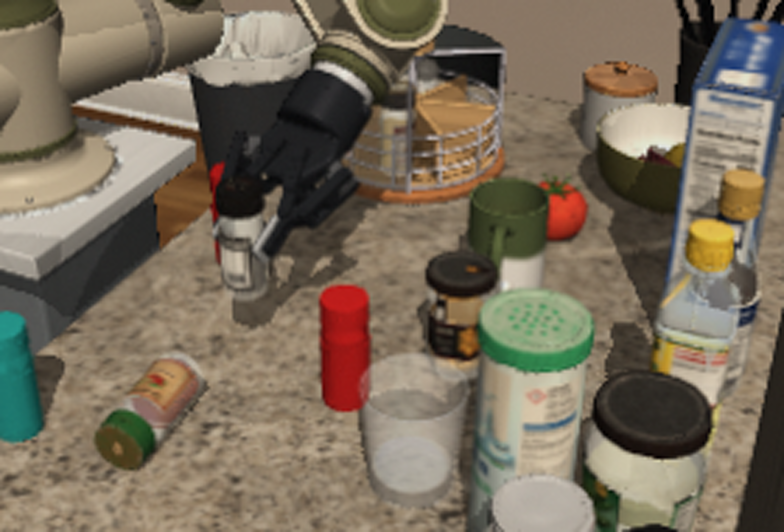

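The side view shows jar d upright in the grip, cap up, at crop pixel (243,235). Lowering it onto the worktop, releasing and backing off.

```bash
python3 -m creep '[[0.08,0,0.055,0,0,0,1],[0.16,0,0.11,0,0,0,1],[0.22,0,0.155,0,0,0,1],[0.25,0,0.175,0,0,0,1],[0.266,0,0.187,0,0,0,1],[0.266,0,0.187,0,0,0,1],[0.266,0,0.187,0,0,0,1],[0.266,0,0.187,0,0,0,1]]'
python3 -m creep '[[0,0,0,0,0,0,0.2],[0,0,0,0,0,0,-0.2],[0,0,0,0,0,0,-0.6],[0,0,0,0,0,0,-1],[0,0,0,0,0,0,-1],[0,0,0,0,0,0,-1],[0,0,-0.15,0,0,0,-1],[0,0,-0.35,0,0,0,-1],[0,0,-0.55,0,0,0,-1],[0,0,-0.55,0,0,0,-1]]'
python3 - <<'E'
from h import *
c=env.camera('top');P=cloud(c);save(c,'t4.png',(280,160,420,260),4)
m=(P[...,0]>.38)&(P[...,0]<.49)&(P[...,1]>-.265)&(P[...,1]<-.155)&(P[...,2]>.09)&(P[...,2]<.125)
q=P[m];print(m.sum(),((q.min(0)+q.max(0))/2).round(3),np.median(q,0).round(3))
print(q.min(0).round(3),q.max(0).round(3))
rows([.437,-.194,.27],np.radians(70))
rows([.437,-.194,.27],np.radians(-12))
E
```

```text
time: 23.33
eef_pos: [0.4468, -0.1508, 0.0859]
eef_rot: [0.693, 0.554, -0.361, 0.289]
wrist_force: [-0.2, -0.3, 1.7]
grip_width: 0.0391
grip_force: 51.1
time: 24.17
eef_pos: [0.4684, -0.0587, 0.1515]
eef_rot: [0.692, 0.555, -0.358, 0.291]
wrist_force: [1.1, -0.7, 0.4]
grip_width: 0.0855
grip_force: 0.0
176 [ 0.435 -0.201  0.102] [ 0.435 -0.201  0.106]
[ 0.416 -0.222  0.093] [ 0.455 -0.18   0.111]
shift [-0.885 -0.003  0.216] turn [-0.218  0.25  -0.421] [0.258 0.225 0.495]
shift [-0.885 -0.003  0.216] turn [-0.     0.305 -0.003] [0.46  0.    0.885]
```

View pics/t4.png

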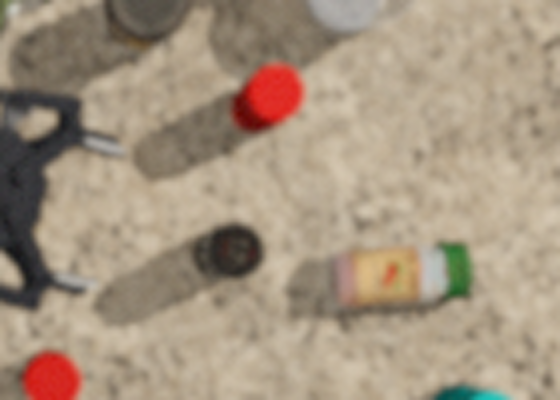

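```bash
python3 - <<'E'
from h import *
rows([.468,-.06,.28],np.radians(70))
E
```

```text
shift [-0.531  0.004 -0.376] turn [-0.218  0.25  -0.421] [0.258 0.225 0.495]
```

```bash
python3 -m creep '[[-0.2,0,-0.15,0,0,0,-1],[-0.4,0,-0.28,0,0,0,-1],[-0.531,0,-0.376,-0.02,0.03,-0.04,-1],[-0.531,0.004,-0.376,-0.218,0.25,-0.421,-1],[-0.531,0.004,-0.376,-0.218,0.25,-0.421,-1],[-0.531,0.004,-0.376,-0.218,0.25,-0.421,-1],[-0.531,0.004,-0.376,-0.218,0.25,-0.421,-1],[-0.531,0.004,-0.376,-0.218,0.25,-0.421,-1],[-0.531,0.004,-0.376,-0.218,0.25,-0.421,-1],[-0.531,0.004,-0.376,-0.218,0.25,-0.421,-1],[-0.531,0.004,-0.376,-0.218,0.25,-0.421,-1],[-0.531,0.004,-0.376,-0.218,0.25,-0.421,-1],[-0.531,0.004,-0.376,-0.218,0.25,-0.421,-1],[-0.531,0.004,-0.376,-0.218,0.25,-0.421,-1],[-0.531,0.004,-0.376,-0.218,0.25,-0.421,-1],[-0.531,0.004,-0.376,-0.218,0.25,-0.421,-1],[-0.531,0.004,-0.376,-0.218,0.25,-0.421,-1],[-0.531,0.004,-0.376,-0.218,0.25,-0.421,-1]]'
python3 - <<'E'
from h import *
print(env.state()['joints'].round(2))
rows([.435,-.201,.15],np.radians(70))
E
```

```text
time: 25.72
eef_pos: [0.4673, -0.063, 0.2774]
eef_rot: [0.177, 0.984, -0.001, -0.003]
wrist_force: [0.7, -0.5, -0.1]
grip_width: 0.0856
grip_force: 0.0
[-0.38  0.27  1.55 -0.    1.33 -1.6 ]
shift [-0.092 -0.702  0.638] turn [-0.001 -0.002 -0.002] [-0.002  0.001  0.998]
```

```bash
python3 -m creep '[[-0.03,-0.2,0,0,0,0,-1],[-0.06,-0.4,0,0,0,0,-1],[-0.09,-0.6,0,0,0,0,-1],[-0.092,-0.702,0,0,0,0,-1],[-0.092,-0.702,0,0,0,0,-1],[-0.092,-0.702,0.2,0,0,0,-1],[-0.092,-0.702,0.4,0,0,0,-1],[-0.092,-0.702,0.55,0,0,0,-1],[-0.092,-0.702,0.638,0,0,0,-1],[-0.092,-0.702,0.638,0,0,0,-1],[-0.092,-0.702,0.638,0,0,0,-1],[-0.092,-0.702,0.638,0,0,0,1],[-0.092,-0.702,0.638,0,0,0,1],[-0.092,-0.702,0.638,0,0,0,1],[-0.092,-0.702,0.638,0,0,0,1],[-0.092,-0.702,0.638,0,0,0,1],[-0.092,-0.702,0.638,0,0,0,1],[-0.092,-0.702,0.638,0,0,0,1],[-0.092,-0.702,0.638,0,0,0,1]]' 40
python3 -m creep '[[0,0,-0.2,0,0,0,1],[0,0,-0.4,0,0,0,1],[0,0,-0.6,0,0,0,1],[0,0,-0.82,0,0,0,1],[0.06,0.2,-0.82,0,0,0,1],[0.12,0.4,-0.82,0,0,0,1],[0.17,0.6,-0.82,0,0,0,1],[0.23,0.8,-0.82,0,0,0,1],[0.28,0.98,-0.82,0,0,0,1],[0.28,0.98,-0.82,0,0,0,1],[0.28,0.98,-0.82,0,0,0,1]]'
python3 - <<'E'
from h import *
rows([.487,.190,.25],np.radians(70))
E
```

```text
time: 27.3
eef_pos: [0.4363, -0.2004, 0.1519]
eef_rot: [0.175, 0.985, -0.001, -0.001]
wrist_force: [-1.0, 0.7, 7.1]
grip_width: 0.0393
grip_force: 39.9
time: 28.22
eef_pos: [0.4512, 0.0047, 0.3152]
eef_rot: [0.173, 0.985, -0.0, -0.002]
wrist_force: [-0.3, 0.7, -1.0]
grip_width: 0.0397
grip_force: 41.4
shift [0.146 0.932 0.325] turn [-0.    -0.001  0.   ] [ 0.002 -0.001 -1.   ]
```

```bash
python3 -m creep '[[0.03,0.2,0,0,0,0,1],[0.06,0.4,0,0,0,0,1],[0.1,0.6,0,0,0,0,1],[0.13,0.8,0,0,0,0,1],[0.146,0.932,0,0,0,0,1],[0.146,0.932,0,0,0,0,1],[0.146,0.932,0,0,0,0,1],[0.146,0.932,0.15,0,0,0,1],[0.146,0.932,0.3,0,0,0,1],[0.146,0.932,0.325,0,0,0,1],[0.146,0.932,0.325,0,0,0,1]]'
python3 - <<'E'
from h import *
print(env.state()['grip_width'])
rows([.487,.190,.175],np.radians(70))
E
```

```text
time: 29.13
eef_pos: [0.4878, 0.1866, 0.2487]
eef_rot: [0.176, 0.984, -0.001, -0.004]
wrist_force: [-0.2, -0.2, 0.1]
grip_width: 0.0392
grip_force: 41.4
0.039210644037194056
shift [0.007 0.016 0.369] turn [-0.001 -0.002 -0.001] [-0.004  0.001  0.999]
```

```bash
python3 -m creep '[[0,0.006,0,0,0,0,1],[0,0.006,0.12,0,0,0,1],[0,0.006,0.24,0,0,0,1],[0,0.006,0.32,0,0,0,1],[0,0.006,0.365,0,0,0,1],[0,0.006,0.365,0,0,0,1],[0,0.006,0.365,0,0,0,1],[0,0.006,0.365,0,0,0,0],[0,0.006,0.365,0,0,0,-0.3],[0,0.006,0.365,0,0,0,-0.3],[0,0.006,0.365,0,0,0,-0.3],[0,0.006,0.365,0,0,0,-0.3],[0,0.006,0.2,0,0,0,-0.3],[0,0.006,0,0,0,0,-0.3],[0,0.006,-0.1,0,0,0,-0.3],[0,0.006,-0.1,0,0,0,-1],[0,0.006,-0.1,0,0,0,-1]]'
python3 - <<'E'
from h import *
c=env.camera('side');save(c,'s5.png',(210,120,390,250),4.2)
rows([.424,.2145,.219],np.radians(40))
E
```

```text
time: 30.55
eef_pos: [0.4885, 0.1894, 0.2705]
eef_rot: [0.175, 0.985, 0.0, -0.001]
wrist_force: [-0.9, -1.2, -0.9]
grip_width: 0.0775
grip_force: 0.0
shift [0.343 0.008 0.253] turn [-0.001 -0.001  0.166] [ 0.002 -0.001 -0.834]
```

View pics/s5.png

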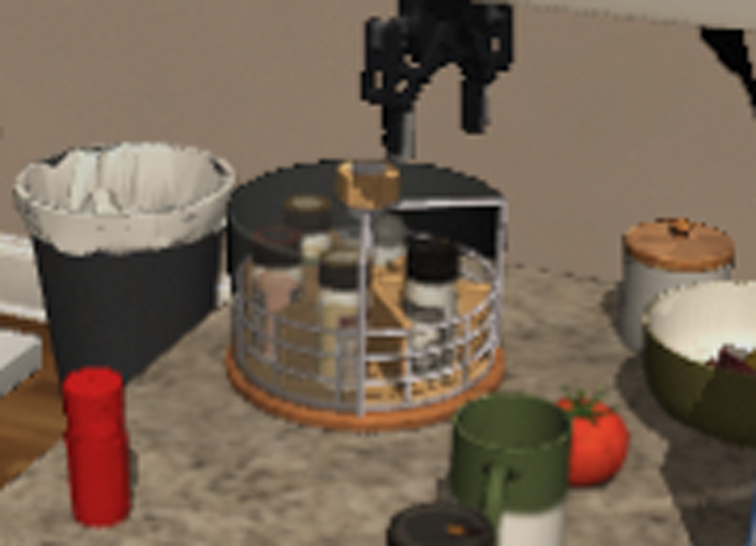

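Jar d stands in the front bay at crop pixel (430,290), with the others upright behind it. One click clockwise now, then on to jar c.

```bash
python3 -m creep '[[0.17,0.004,0,0,0,0.04,-1],[0.343,0.008,0,0,0,0.08,-1],[0.343,0.008,0,0,0,0.12,-1],[0.343,0.008,0,0,0,0.166,-1],[0.343,0.008,0.1,0,0,0.166,-1],[0.343,0.008,0.2,0,0,0.166,-1],[0.343,0.008,0.253,0,0,0.166,-1],[0.343,0.008,0.253,0,0,0.166,-1],[0.343,0.008,0.253,0,0,0.166,-1],[0.343,0.008,0.253,0,0,0.166,1],[0.343,0.008,0.253,0,0,0.166,1],[0.343,0.008,0.253,0,0,0.166,1],[0.343,0.008,0.253,0,0,0.166,1],[0.343,0.008,0.253,0,0,0.166,1],[0.343,0.008,0.253,0,0,0.166,1],[0.343,0.008,0.253,0,0,0.166,1]]' 60
python3 -m creep '[[0,0,0,0,0,0.03,1],[0,0,0,0,0,0.06,1],[0,0,0,0,0,0.09,1],[0,0,0,0,0,0.12,1],[0,0,0,0,0,0.15,1],[0,0,0,0,0,0.18,1],[0,0,0,0,0,0.21,1],[0,0,0,0,0,0.24,1],[0,0,0,0,0,0.27,1],[0,0,0,0,0,0.3,1],[0,0,0,0,0,0.333,1],[0,0,0,0,0,0.333,1],[0,0,0,0,0,0.333,0],[0,0,0,0,0,0.333,-1],[0,0,0,0,0,0.333,-1],[0,0,0,0,0,0.333,-1],[0,0,-0.2,0,0,0.333,-1],[0,0,-0.4,0,0,0.333,-1],[0,0,-0.4,0,0,0.333,-1]]'
python3 - <<'E'
from h import *
at([.419,-.335,.026],3.3,35,.10)
at([.419,-.335,.026],3.3,0,.18)
E
```

```text
time: 31.93
eef_pos: [0.4247, 0.2146, 0.2202]
eef_rot: [0.423, 0.906, 0.0, -0.001]
wrist_force: [0.0, 1.0, 5.3]
grip_width: 0.0429
grip_force: 61.7
time: 33.52
eef_pos: [0.4264, 0.2148, 0.3059]
eef_rot: [0.819, 0.574, 0.004, 0.001]
wrist_force: [-0.1, 0.2, -0.1]
grip_width: 0.0856
grip_force: 0.0
[ 0.424 -0.423  0.152] shift [-3.007  1.072  0.759] turn [ 0.042  0.19  -0.124]
[ 0.419 -0.335  0.26 ] shift [-2.598  0.901  0.221] turn [ 0.002 -0.001 -0.129]
```

```bash
python3 -m creep '[[-0.2,0.07,0,0,0,0,-1],[-0.4,0.14,0,0,0,0,-1],[-0.6,0.2,0,0,0,0,-1],[-0.8,0.29,0,0,0,0,-1],[-1,0.36,0,0,0,0,-1]]' 50
python3 -m creep '[[-0.2,0.07,0,0,0,0,-1],[-0.4,0.14,0,0,0,0,-1],[-0.6,0.2,0,0,0,0,-1],[-0.8,0.29,0,0,0,0,-1],[-1,0.36,0,0,0,0,-1],[-1,0.36,0,0,0,0,-1]]'
python3 -m creep '[[-0.2,0.07,0,0.007,0.03,-0.02,-1],[-0.4,0.14,0,0.014,0.06,-0.04,-1],[-0.6,0.2,0,0.021,0.09,-0.06,-1],[-0.8,0.29,0,0.028,0.12,-0.08,-1],[-0.9,0.33,0.1,0.035,0.16,-0.1,-1],[-0.95,0.35,0.3,0.042,0.19,-0.124,-1],[-0.95,0.35,0.3,0.042,0.19,-0.124,-1],[-0.95,0.35,0.3,0.042,0.19,-0.124,-1]]'
python3 - <<'E'
from h import *
print(env.state()['joints'].round(2))
c=env.camera('top');P=cloud(c)
m=(P[...,0]>.37)&(P[...,0]<.47)&(P[...,1]>-.40)&(P[...,1]<-.27)&(P[...,2]>.018)&(P[...,2]<.06)
print(m.sum(),cv2.minAreaRect((P[m][:,:2]*1000).astype(np.float32)))
at([.419,-.335,.026],3.3,35,.10)
at([.419,-.335,.026],3.3,35,0)
E
```

```text
time: 33.93
eef_pos: [0.424, 0.0044, 0.2994]
eef_rot: [0.819, 0.574, -0.001, -0.001]
wrist_force: [0.4, 0.1, -0.0]
grip_width: 0.0853
grip_force: 0.0
time: 34.43
eef_pos: [0.4236, -0.2121, 0.2988]
eef_rot: [0.82, 0.572, -0.002, -0.001]
wrist_force: [-1.2, 0.8, -0.0]
grip_width: 0.0856
grip_force: 0.0
time: 35.1
eef_pos: [0.4242, -0.4092, 0.236]
eef_rot: [0.657, 0.691, 0.202, -0.225]
wrist_force: [0.4, 0.1, 1.4]
grip_width: 0.0857
grip_force: 0.0
[-1.05  0.67  1.07  0.27  1.95 -1.07]
198 ((421.9197082519531, -362.8287658691406), (50.32086944580078, 42.24560546875), 89.63691711425781)
[ 0.424 -0.423  0.152] shift [-0.309 -0.001  0.316] turn [-0.003  0.001 -0.003]
[ 0.421 -0.366  0.07 ] shift [-0.307  0.005  0.816] turn [-0.003  0.001 -0.003]
```

```bash
python3 -m creep '[[-0.15,0,0.15,0,0,0,-1],[-0.307,0,0.316,0,0,0,-1],[-0.307,0,0.316,0,0,0,-1],[-0.307,0.002,0.48,0,0,0,-1],[-0.307,0.005,0.63,0,0,0,-1],[-0.307,0.005,0.74,-0.003,0,-0.003,-1],[-0.307,0.005,0.816,-0.003,0,-0.003,-1],[-0.307,0.005,0.816,-0.003,0,-0.003,-1],[-0.307,0.005,0.816,-0.003,0,-0.003,-1]]' 50
python3 -m creep '[[0,0,0,0,0,0,1],[0,0,0,0,0,0,1],[0,0,0,0,0,0,1],[0,0,0,0,0,0,1],[0,0,0,0,0,0,1],[0,0,0,0,0,0,1],[0,0,0,0,0,0,1]]'
python3 - <<'E'
from h import *
print(env.state()['joints'].round(2))
at([.419,-.32,.12],3.3,35,0)
at([.419,-.32,.12],3.3,-55,0)
E
```

```text
time: 35.9
eef_pos: [0.4217, -0.3662, 0.0733]
eef_rot: [0.654, 0.695, 0.204, -0.216]
wrist_force: [0.3, -0.3, 0.6]
grip_width: 0.0854
grip_force: 0.0
time: 36.48
eef_pos: [0.4209, -0.3668, 0.0712]
eef_rot: [0.655, 0.694, 0.205, -0.217]
wrist_force: [0.1, 0.5, 6.4]
grip_width: 0.0428
grip_force: 50.4
[-1.02  0.81  1.34  0.27  1.54 -1.17]
[ 0.421 -0.351  0.164] shift [ 0.33   0.004 -0.337] turn [-0.     0.001  0.   ]
[ 0.416 -0.276  0.151] shift [ 0.601  0.005 -0.068] turn [ 0.    -0.499  0.   ]
```

```bash
python3 -m creep '[[0.16,0,-0.17,0,0,0,1],[0.33,0.004,-0.337,0,0,0,1],[0.33,0.004,-0.337,0,-0.03,0,1],[0.36,0.004,-0.337,0,-0.07,0,1],[0.39,0.004,-0.32,0,-0.11,0,1],[0.42,0.004,-0.3,0,-0.15,0,1],[0.45,0.004,-0.27,0,-0.19,0,1],[0.48,0.004,-0.24,0,-0.23,0,1],[0.5,0.004,-0.21,0,-0.27,0,1],[0.52,0.004,-0.18,0,-0.31,0,1],[0.54,0.005,-0.16,0,-0.35,0,1],[0.56,0.005,-0.13,0,-0.39,0,1],[0.57,0.005,-0.11,0,-0.43,0,1],[0.59,0.005,-0.09,0,-0.47,0,1],[0.601,0.005,-0.068,0,-0.499,0,1],[0.601,0.005,-0.068,0,-0.499,0,1],[0.601,0.005,-0.068,0,-0.499,0,1],[0.601,0.005,-0.068,0,-0.499,0,1]]'
python3 - <<'E'
from h import *
print(env.state()['joints'].round(2))
c=env.camera('side');save(c,'s6.png',(130,150,410,340),2.8)
at([.419,-.32,.0555],3.3,-55,0)
E
```

```text
time: 37.98
eef_pos: [0.4326, -0.2715, 0.1696]
eef_rot: [0.616, 0.647, -0.315, 0.322]
wrist_force: [1.2, -0.6, -1.3]
grip_width: 0.0434
grip_force: 52.8
[-0.55  0.5   1.87 -1.42  0.75  0.52]
[ 0.416 -0.276  0.086] shift [ 0.324 -0.074  0.26 ] turn [-0.006 -0.009  0.001]
```

View pics/s6.png

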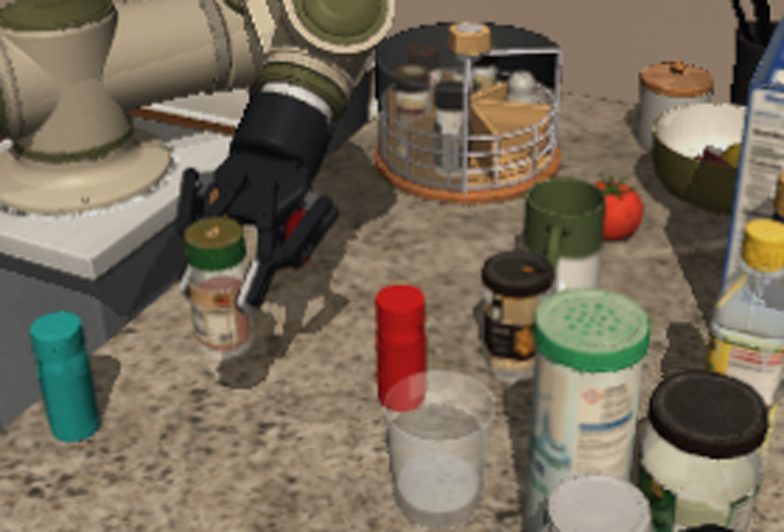

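Jar c is upright in the grip at crop pixel (218,290), but joint 4 has reached its limit here. I'll set it down where jar d stood, which worked before.

```bash
python3 - <<'E'
from h import *
at([.437,-.194,.12],-12.8,-55,0)
at([.437,-.194,.0555],-12.8,-55,0)
E
```

```text
[ 0.447 -0.151  0.151] shift [ 0.431  0.102 -0.429] turn [ 0.067 -0.008  0.053]
[ 0.447 -0.151  0.086] shift [ 0.69   0.105 -0.237] turn [ 0.067 -0.008  0.053]
```

```bash
python3 -m creep '[[0.1,0.03,-0.11,0.02,0,0.01,1],[0.22,0.05,-0.21,0.03,0,0.03,1],[0.32,0.08,-0.32,0.05,-0.008,0.04,1],[0.431,0.102,-0.429,0.067,-0.008,0.053,1],[0.431,0.102,-0.429,0.067,-0.008,0.053,1],[0.431,0.102,-0.429,0.067,-0.008,0.053,1],[0.5,0.103,-0.38,0.067,-0.008,0.053,1],[0.57,0.104,-0.33,0.067,-0.008,0.053,1],[0.64,0.105,-0.275,0.067,-0.008,0.053,1],[0.67,0.105,-0.252,0.067,-0.008,0.053,1],[0.67,0.105,-0.252,0.067,-0.008,0.053,1],[0.67,0.105,-0.252,0.067,-0.008,0.053,1]]'
python3 - <<'E'
from h import *
s=env.state();print(s['joints'].round(2))
at([.437,-.194,.0555],-12.8,-55,0)
c=env.camera('side');save(c,'s7.png',(190,180,300,280),5)
E
```

```text
time: 39.03
eef_pos: [0.4461, -0.1519, 0.0915]
eef_rot: [0.694, 0.553, -0.361, 0.287]
wrist_force: [1.7, 0.0, -1.4]
grip_width: 0.0434
grip_force: 52.8
[-0.26  0.7   1.82 -1.2   1.07  0.84]
[ 0.447 -0.151  0.086] shift [0.024 0.003 0.01 ] turn [-0.001 -0.    -0.   ]
```

View pics/s7.png

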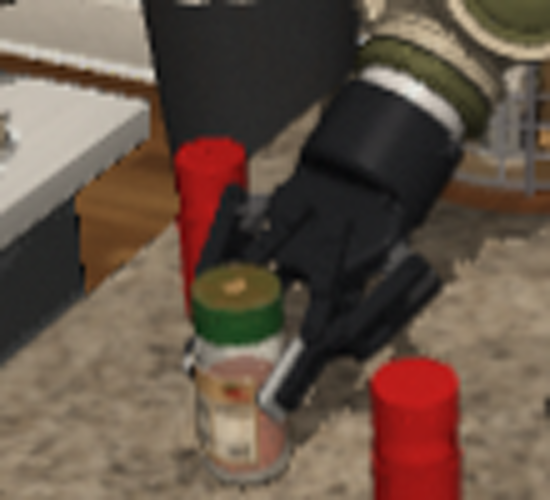

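Jar c hangs upright just above the worktop, its base at about crop pixel (245,470). That was the last picture allowed, so from here I go by numbers.

```bash
python3 -m creep '[[0.012,0.002,0.005,0,0,0,1],[0.024,0.003,0.01,0,0,0,1],[0.028,0.003,0.013,0,0,0,1],[0.028,0.003,0.013,0,0,0,1],[0.028,0.003,0.013,0,0,0,1]]'
python3 -m creep '[[0,0,0,0,0,0,0.2],[0,0,0,0,0,0,-0.2],[0,0,0,0,0,0,-0.6],[0,0,0,0,0,0,-1],[0,0,0,0,0,0,-1],[0,0,0,0,0,0,-1],[0,0,-0.15,0,0,0,-1],[0,0,-0.35,0,0,0,-1],[0,0,-0.55,0,0,0,-1],[0,0,-0.55,0,0,0,-1]]'
python3 - <<'E'
from h import *
c=env.camera('top');P=cloud(c)
m=(P[...,0]>.38)&(P[...,0]<.49)&(P[...,1]>-.265)&(P[...,1]<-.155)&(P[...,2]>.09)&(P[...,2]<.125)
q=P[m];print(m.sum(),((q.min(0)+q.max(0))/2).round(3),np.median(q,0).round(3),q.min(0).round(3),q.max(0).round(3))
print('colour',np.median(c['pixels'][m],0))
rows([.468,-.06,.28],np.radians(70))
E
```

```text
time: 39.5
eef_pos: [0.4472, -0.15, 0.0858]
eef_rot: [0.694, 0.553, -0.361, 0.288]
wrist_force: [0.5, 1.7, 5.7]
grip_width: 0.0433
grip_force: 53.3
time: 40.33
eef_pos: [0.4691, -0.0585, 0.1516]
eef_rot: [0.694, 0.554, -0.358, 0.29]
wrist_force: [0.0, 0.6, -0.4]
grip_width: 0.0854
grip_force: 0.0
202 [ 0.437 -0.197  0.103] [ 0.435 -0.198  0.105] [ 0.416 -0.219  0.094] [ 0.458 -0.176  0.112]
colour [147. 128.  69.]
shift [-0.531  0.001 -0.375] turn [-0.218  0.249 -0.422] [0.257 0.225 0.494]
```

Jar c stands at (0.436, -0.198) with its top at 0.105. I'll regrasp it from above.

```bash
python3 -m creep '[[-0.2,0,-0.15,0,0,0,-1],[-0.4,0,-0.28,0,0,0,-1],[-0.531,0,-0.376,-0.02,0.03,-0.04,-1],[-0.531,0.001,-0.376,-0.218,0.25,-0.422,-1],[-0.531,0.001,-0.376,-0.218,0.25,-0.422,-1],[-0.531,0.001,-0.376,-0.218,0.25,-0.422,-1],[-0.531,0.001,-0.376,-0.218,0.25,-0.422,-1],[-0.531,0.001,-0.376,-0.218,0.25,-0.422,-1],[-0.531,0.001,-0.376,-0.218,0.25,-0.422,-1],[-0.531,0.001,-0.376,-0.218,0.25,-0.422,-1],[-0.531,0.001,-0.376,-0.218,0.25,-0.422,-1],[-0.531,0.001,-0.376,-0.218,0.25,-0.422,-1],[-0.531,0.001,-0.376,-0.218,0.25,-0.422,-1],[-0.531,0.001,-0.376,-0.218,0.25,-0.422,-1],[-0.531,0.001,-0.376,-0.218,0.25,-0.422,-1],[-0.531,0.001,-0.376,-0.218,0.25,-0.422,-1],[-0.531,0.001,-0.376,-0.218,0.25,-0.422,-1],[-0.531,0.001,-0.376,-0.218,0.25,-0.422,-1]]'
python3 - <<'E'
from h import *
rows([.436,-.198,.152],np.radians(70))
E
```

```text
time: 41.88
eef_pos: [0.4673, -0.0629, 0.2775]
eef_rot: [0.178, 0.984, -0.0, -0.003]
wrist_force: [0.1, 0.0, -0.4]
grip_width: 0.0855
grip_force: 0.0
shift [-0.094 -0.687  0.628] turn [-0.    -0.002 -0.003] [-0.003  0.001  0.997]
```

```bash
python3 -m creep '[[-0.03,-0.2,0,0,0,0,-1],[-0.06,-0.4,0,0,0,0,-1],[-0.09,-0.6,0,0,0,0,-1],[-0.094,-0.687,0,0,0,0,-1],[-0.094,-0.687,0,0,0,0,-1],[-0.094,-0.687,0.2,0,0,0,-1],[-0.094,-0.687,0.4,0,0,0,-1],[-0.094,-0.687,0.55,0,0,0,-1],[-0.094,-0.687,0.628,0,0,0,-1],[-0.094,-0.687,0.628,0,0,0,-1],[-0.094,-0.687,0.628,0,0,0,-1],[-0.094,-0.687,0.628,0,0,0,1],[-0.094,-0.687,0.628,0,0,0,1],[-0.094,-0.687,0.628,0,0,0,1],[-0.094,-0.687,0.628,0,0,0,1],[-0.094,-0.687,0.628,0,0,0,1],[-0.094,-0.687,0.628,0,0,0,1],[-0.094,-0.687,0.628,0,0,0,1],[-0.094,-0.687,0.628,0,0,0,1]]' 40
python3 -m creep '[[0,0,-0.2,0,0,0,1],[0,0,-0.4,0,0,0,1],[0,0,-0.6,0,0,0,1],[0,0,-0.82,0,0,0,1],[0.06,0.2,-0.82,0,0,0,1],[0.12,0.4,-0.82,0,0,0,1],[0.17,0.6,-0.82,0,0,0,1],[0.23,0.8,-0.82,0,0,0,1],[0.28,0.98,-0.82,0,0,0,1],[0.28,0.98,-0.82,0,0,0,1],[0.28,0.98,-0.82,0,0,0,1]]'
python3 - <<'E'
from h import *
rows([.487,.190,.25],np.radians(70))
c=env.camera('top');P=cloud(c)
K=c['K']
# what stands in carousel bays (top-of-object heights by angle)
d=P[...,:2]-[.4245,.2147];r=np.hypot(d[...,0],d[...,1]);a=np.degrees(np.arctan2(d[...,1],d[...,0]))
for k in range(6):
    t=-20.5+60*k;e=(a-t+180)%360-180
    m=(r>.055)&(r<.08)&(abs(e)<10)&(P[...,2]<.135);print(k,m.sum(),np.median(P[m][:,2]).round(3) if m.sum() else None,np.median(c['pixels'][m],0))
E
```

```text
time: 43.47
eef_pos: [0.4374, -0.1973, 0.1539]
eef_rot: [0.176, 0.984, 0.0, -0.002]
wrist_force: [-0.9, 0.1, 7.1]
grip_width: 0.044
grip_force: 40.2
time: 44.38
eef_pos: [0.4528, 0.0075, 0.3175]
eef_rot: [0.174, 0.985, 0.0, -0.003]
wrist_force: [0.4, -1.1, -2.0]
grip_width: 0.0434
grip_force: 42.1
shift [0.15  0.916 0.338] turn [-0.    -0.002  0.   ] [ 0.003 -0.    -1.   ]
0 67 0.021 [209. 177. 121.]
1 14 0.108 [189.5 182.5 171.5]
2 0 None [nan nan nan]
3 0 None [nan nan nan]
4 0 None [nan nan nan]
5 0 None [nan nan nan]
  return _methods._mean(a, axis=axis, dtype=dtype,
  ret = um.true_divide(
```

The front bay is empty (floor seen at 0.021). The next one anticlockwise holds the 0.108 m high salt shaker, as expected. Placing jar c.

```bash
python3 -m creep '[[0.03,0.2,0,0,0,0,1],[0.06,0.4,0,0,0,0,1],[0.1,0.6,0,0,0,0,1],[0.13,0.8,0,0,0,0,1],[0.15,0.92,0,0,0,0,1],[0.15,0.92,0,0,0,0,1],[0.15,0.92,0,0,0,0,1],[0.15,0.92,0.15,0,0,0,1],[0.15,0.92,0.3,0,0,0,1],[0.15,0.92,0.338,0,0,0,1],[0.15,0.92,0.338,0,0,0,1]]'
python3 - <<'E'
from h import *
print(env.state()['grip_width'])
rows([.487,.190,.177],np.radians(70))
E
```

```text
time: 45.35
eef_pos: [0.4879, 0.1873, 0.2482]
eef_rot: [0.177, 0.984, -0.0, -0.005]
wrist_force: [0.1, -0.5, -1.0]
grip_width: 0.0439
grip_force: 42.3
0.043916029274640014
shift [0.005 0.012 0.356] turn [-0.001 -0.003 -0.002] [-0.005  0.001  0.998]
```

```bash
python3 -m creep '[[0,0.006,0,0,0,0,1],[0,0.006,0.12,0,0,0,1],[0,0.006,0.24,0,0,0,1],[0,0.006,0.31,0,0,0,1],[0,0.006,0.354,0,0,0,1],[0,0.006,0.354,0,0,0,1],[0,0.006,0.354,0,0,0,1],[0,0.006,0.354,0,0,0,0],[0,0.006,0.354,0,0,0,-0.35],[0,0.006,0.354,0,0,0,-0.35],[0,0.006,0.354,0,0,0,-0.35],[0,0.006,0.354,0,0,0,-0.35],[0,0.006,0.2,0,0,0,-0.35],[0,0.006,0,0,0,0,-0.35],[0,0.006,-0.1,0,0,0,-0.35],[0,0.006,-0.1,0,0,0,-1],[0,0.006,-0.1,0,0,0,-1]]'
python3 - <<'E'
from h import *
c=env.camera('side');P=cloud(c);d=P[...,:2]-[.487,.190]
m=(np.hypot(d[...,0],d[...,1])<.03)&(P[...,2]>.1)&(P[...,2]<.16);q=P[m]
print(m.sum(),q.min(0).round(3),q.max(0).round(3))
g=m&(c['pixels'][...,1]>c['pixels'][...,0]*1.2);print('green',g.sum(),P[g].mean(0).round(3) if g.any() else '')
rows([.424,.2145,.219],np.radians(40))
E
```

```text
time: 46.77
eef_pos: [0.4887, 0.1902, 0.2704]
eef_rot: [0.175, 0.985, 0.001, -0.002]
wrist_force: [-0.5, -0.3, -1.7]
grip_width: 0.0793
grip_force: 0.0
151 [0.466 0.163 0.1  ] [0.511 0.208 0.128]
green 69 [0.493 0.171 0.115]
shift [0.343 0.003 0.253] turn [-0.001 -0.002  0.166] [ 0.003 -0.001 -0.834]
```

Jar c is seated, with its cap top at about 0.126. One more click clockwise brings the salt shaker to the front.

```bash
python3 -m creep '[[0.17,0.003,0,0,0,0.04,-1],[0.343,0.003,0,0,0,0.08,-1],[0.343,0.003,0,0,0,0.12,-1],[0.343,0.003,0,0,0,0.166,-1],[0.343,0.003,0.1,0,0,0.166,-1],[0.343,0.003,0.2,0,0,0.166,-1],[0.343,0.003,0.253,0,0,0.166,-1],[0.343,0.003,0.253,0,0,0.166,-1],[0.343,0.003,0.253,0,0,0.166,-1],[0.343,0.003,0.253,0,0,0.166,1],[0.343,0.003,0.253,0,0,0.166,1],[0.343,0.003,0.253,0,0,0.166,1],[0.343,0.003,0.253,0,0,0.166,1],[0.343,0.003,0.253,0,0,0.166,1],[0.343,0.003,0.253,0,0,0.166,1],[0.343,0.003,0.253,0,0,0.166,1]]' 60
python3 -m creep '[[0,0,0,0,0,0.03,1],[0,0,0,0,0,0.06,1],[0,0,0,0,0,0.09,1],[0,0,0,0,0,0.12,1],[0,0,0,0,0,0.15,1],[0,0,0,0,0,0.18,1],[0,0,0,0,0,0.21,1],[0,0,0,0,0,0.24,1],[0,0,0,0,0,0.27,1],[0,0,0,0,0,0.3,1],[0,0,0,0,0,0.333,1],[0,0,0,0,0,0.333,1],[0,0,0,0,0,0.333,0],[0,0,0,0,0,0.333,-1],[0,0,0,0,0,0.333,-1],[0,0,0,0,0,0.333,-1],[0,0,-0.2,0,0,0.333,-1],[0,0,-0.4,0,0,0.333,-1],[0,0,-0.4,0,0,0.333,-1]]'
python3 -m creep '[[-0.3,0.1,0,0,0,0,-1],[-0.5,0.17,0,0,0,0,-1],[-0.7,0.25,0,0,0,0,-1],[-0.9,0.32,0,0,0,0,-1],[-1,0.35,0,0,0,0,-1],[-1,0.35,0,0,0,0,-1],[-1,0.35,0,0,0,0,-1]]'
python3 -m creep '[[-0.3,0.1,0,0,0,0,-1],[-0.5,0.17,0,0,0,0,-1],[-0.7,0.25,0,0,0,0,-1],[-0.9,0.32,0,0,0,0,-1],[-1,0.35,0,0,0,0,-1],[-1,0.35,0,0,0,0,-1],[-1,0.35,0,0,0,0,-1]]'
python3 - <<'E'
from h import *
for n in('top','side'):
    c=env.camera(n);P=cloud(c)
    d=P[...,:2]-[.4245,.2147];r=np.hypot(d[...,0],d[...,1]);a=np.degrees(np.arctan2(d[...,1],d[...,0]))
    for k in range(6):
        e=(a+20.5-60*k+180)%360-180
        m=(r>.04)&(r<.1)&(abs(e)<22)&(P[...,2]<.135)&(P[...,2]>.095)
        if m.sum()>8:
            q=P[m];ctr=(q.min(0)+q.max(0))/2;f=ctr[:2]-[.4245,.2147]
            print(n,k,m.sum(),'c',ctr.round(3),'r',np.hypot(*f).round(3),'ang',np.degrees(np.arctan2(f[1],f[0])).round(0),'z98',np.percentile(q[:,2],98).round(3),np.median(c['pixels'][m],0))
E
```

```text
time: 48.15
eef_pos: [0.4246, 0.2147, 0.2203]
eef_rot: [0.423, 0.906, 0.001, -0.002]
wrist_force: [0.6, 2.3, 4.9]
grip_width: 0.0426
grip_force: 61.8
time: 49.73
eef_pos: [0.4263, 0.2147, 0.3059]
eef_rot: [0.819, 0.573, 0.004, -0.0]
wrist_force: [1.1, 0.8, 1.0]
grip_width: 0.0856
grip_force: 0.0
time: 50.32
eef_pos: [0.422, 0.0004, 0.2989]
eef_rot: [0.821, 0.571, -0.002, -0.002]
wrist_force: [-1.2, 0.5, -0.3]
grip_width: 0.0852
grip_force: 0.0
time: 50.9
eef_pos: [0.4196, -0.2102, 0.2981]
eef_rot: [0.82, 0.573, -0.002, -0.003]
wrist_force: [0.2, 1.3, -0.3]
grip_width: 0.0855
grip_force: 0.0
top 0 118 c [0.486 0.19  0.105] r 0.066 ang -22.0 z98 0.112 [188. 179. 166.]
top 1 58 c [0.478 0.255 0.115] r 0.067 ang 37.0 z98 0.131 [141.5 111.5  74. ]
side 0 58 c [0.487 0.185 0.102] r 0.069 ang -26.0 z98 0.109 [167.5 157.  141.5]
side 1 135 c [0.476 0.252 0.111] r 0.063 ang 36.0 z98 0.126 [62. 45. 27.]
side 2 43 c [0.419 0.277 0.105] r 0.063 ang 95.0 z98 0.115 [91. 84. 76.]
side 5 17 c [0.452 0.148 0.11 ] r 0.072 ang -67.0 z98 0.124 [101.  86.  52.]
```

```bash
python3 - <<'E'
from h import *
print(env.job_done())
E
```

```text
the job is handed in; nothing more can be done
None
```

All four spice jars (a, b, c and d) are in their own carousel bays, the salt shaker measures at the open front bay, and the job is handed in after about 51 s of robot time; no verdict came back, and the bays hidden under the hood were not checked again after the last turns.

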